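Index the parts carousel to its next hole

TASK

Bring the next compartment of the small-parts carousel round: with a fingertip press the plunger's round cap down to free the carousel, push the carousel clockwise (seen from above) by the upright push plate beside the cap to the very next hole, no farther, and let the plunger spring fully up into that hole. Nothing needs gripping and nothing is to be lifted: the jar in the middle stays standing where it is and simply turns with the carousel, the things on the bench stay where they are, and you finish clear of everything.

Things in the scene. Friction and masses are not known exactly. Their poses are not given: they have to be found in the camera images.
- index_base: Fixed base, screwed to the bench: round grey foot and a steel index plate 236 mm across, top 46 mm above the bench, with 8 dark 12 mm holes, 45 degrees apart, on a circle of 104 mm radius. Origin on the bench, on the carousel's vertical turning axis; z up. The carousel above it: aluminium disc 184 mm across, top at 56 mm, 8 compartments with dividers up to 76 mm.
- carousel (a joint): Turning angle of the carousel, rad, growing CLOCKWISE seen from above; about 0 at the start (locked in a hole, play about 0.02 either way), 0.785 at the next hole. A grey steel lug on it sticks out past the index plate and carries the plunger and the push plate. It turns stiffly (0.12 N m) and stops when no longer pushed.
- plunger (a joint): How far the plunger is pressed, m: 0 fully up, 0.012 fully down (spring: about 3 N up, 8 N down). Its foot carries a pin that stands up into a hole from below and locks the carousel. Pressed 0.010 or more, the carousel turns freely. Let go between holes, the pin rides under the plate at about 0.0095; the carousel can still be pushed and the pin snaps up and locks at the next hole.
- cap_top (a point): Centre of the top of the plunger's round black cap, 48 mm across, 10 mm thick, 132 mm from the turning axis; 85 mm above the bench when up, 73 mm when fully pressed. Moves with carousel and plunger. Its x axis points outward from the turning axis, z up.
- push_plate (a point): Middle of the top edge, on the cap's side, of the push plate: upright grey steel plate, 44 mm long radially, 6 mm thick, top 112 mm above the bench, fixed to the carousel's lug. Its face is 28 mm from the cap's centre, on the clockwise side, so a fingertip pressing the cap can lean on it sideways. Same axes as cap_top.
- jar_mid (a point): Small clear jar with a steel lid, 44 mm across, 55 mm high, standing loose in the middle of the carousel; point at its centre, half-way up. Leave it standing.
- tape_roll_mid (a point): Cardboard roll core lying flat on the bench, 90 mm across, 48 mm high; point at its centre. Leave alone.
- carton_mid (a point): Small closed carton, 90 x 60 x 50 mm high, on the bench; point at its centre. Leave alone.
- screwdriver: Screwdriver, 200 mm long, lying on the bench. Leave alone.

How it is judged:
By the outcome, as a careful person would: the job done as asked, in the order asked, and still so for the second after the job is handed in, with the robot touching nothing.
It also fails if it takes over 42 s, if anything falls off the work surface, if the arm or the gripper's body presses on something with over 40 N, if the wrist force passes 120 N, or if a joint passes its speed limit or range.

ROBOT

A 6-joint arm with a two-finger parallel gripper is mounted at the origin on the work surface. World frame = base frame: x ahead of the robot, y to its left, z up, the work surface at z = 0. Lengths are in m, angles in degrees, forces in N, time in s.
With the tool pointing down it reaches from about 0.35 to 0.95 m from the base axis. Payload 17.4 kg.
Tool frame: the origin (TCP) lies at the very end of the fingers, on their centre line; the grasp point (between the pads) lies 19 mm behind it; y points along the fingers, x is the direction in which the jaws open and shut, and the axes are right-handed (so a half turn about y gives the same grasp; the last joint's range is limited). The gripper opens to 93 mm and grips with 3 to 60 N. Pads are 15 mm wide; open, the fingers measure 128 mm over their backs; the gripper's body (75 mm by 188 mm) begins 65 mm behind the grasp point.
Start: joints at [69.454, 6.646, 82.598, -0, 90.757, -2.166], TCP at [0.213, 0.641, 0.219] pointing down, gripper open.
Joint ranges: [-162.19, 162.19], [-47.58, 125.68], [4.15, 143.07], [-65.23, 245.23], [0.69, 171.88], [-170.13, 170.13]. Speed limits (degrees/s): [108.29, 108.29, 127.2, 180, 180, 180].

INTERFACE

Orientations are given as [roll, pitch, yaw] about the fixed x, y, z axes, in that order (R = Rz(yaw) Ry(pitch) Rx(roll)).
In Python, from station import * gives the robot as it stands.
- The arm moves only by the tool carry_out, never from a script. Its argument "plan" is one flat list of numbers, 7 for each row, row after row: the turn, a rotation vector about the world's x, y, z in units of 8 degrees (1.0 is 8 degrees), then the shift along the world's x, y, z in units of 50 mm (1.0 is 50 mm), then the gripper's target within -1 to 1 (fully open at 1, half-way at 0, shut at -1). In form: [ax, ay, az, tx, ty, tz, fingers, ax, ay, az, tx, ty, tz, fingers, ...]. A call has 1 to 10 rows; each row shifts and turns the commanded pose from where the row before left it; what a row does not reach is not made up. A row lasts 1/10 s, in which the tool goes at most 50 mm and 8.59 degrees, less where a joint would pass 70% of its speed; a pose out of reach is approached as far as the arm can. A call with a number of a shift or a turn outside -1 to 1 is refused whole. A call with a gripper value outside its range is refused whole. The fingers move at their own pace and stop on an object; "squeeze" is the grip in N (left out, the last holds). Time passes only in rows, so rows that do not move let the fingers close. It gives the time, the measured TCP pose, the force and the opening at its end, in the units of the state.
- observe(): the state, without advancing time (a new reading comes with each control period).
- get_image(name): name is "side" or "top" or "wrist"; returns (picture, depth): 420x560x3 uint8, red, green, blue; 420x560 float32, m along the optical axis (not along the pixel's ray), 0 where there is no reading.
- camera_params(name): a dict with "fx", "fy", "cx", "cy" (pixels), "k1" (the pictures are not rectified: a ray, as slopes to the right and down, at radius r is drawn at 1 + k1 r^2 times it, then the intrinsics apply), "xyz" and "attitude" of the camera in the world; the wrist camera has in their place "mount" (4x4, takes a point from camera to tool coordinates, whose origin is the TCP and whose axes are the tool frame's). Camera axes: x right, y down, z forward; pixel columns grow to the right and rows downward; lengths in m; the calibration is good to about 2 mm. A picture is of the moment at which its call begins: read the wrist's pose just before it. camera_params takes no time and is no camera call.
- sign_off(): hands the job in, once; it reports no verdict.
The state is a dict: "t": time; "qpos": joint angles; "joint_velocities": joint speeds; "tau": joint torques, N m; "tcp_pos": TCP position; "eef_rot": TCP orientation; "force": force on the tool from outside, world axes, zero at the start; "moment": the same for the moment, N m; "opening": finger opening in m.
Only numpy, scipy, OpenCV 4.12 (cv2) and the standard library are available. Lean on these libraries where they do the work, as an engineer would, in place of code of your own. Each camera call takes 0.05 s, during which the arm holds its last target. There are 200 camera calls.

## Working session

There is one attempt and no reset: what is moved stays moved. The work goes in short steps, Python scripts to look and compute and a tool call to move; the robot and the scene stay as the last step left them, time stands still between calls to the robot, and variables do not carry over. Pictures are saved under pics/ and viewed, about 8 in all and at most 12, crops included, and the job is handed in when it is done.

Besides the shell and the picture viewer there is one more tool, called after "Request:" by a JSON object that holds its "op" and its "data", one argument or row to a line. carry_out: Moves the arm, as the interface text tells. Its arguments: {"type":"object","properties":{"plan":{"type":"array","items":{"type":"number"}},"squeeze":{"type":"number"}},"required":["plan"]}

```bash
mkdir -p pics; python3 - <<'E'
from station import *
import cv2,numpy as np
print({k:np.round(v,3) for k,v in observe().items()})
for n in ["top","side"]:
    p,d=get_image(n); cv2.imwrite(f"pics/{n}0.png",p[:,:,::-1]); np.savez(f"{n}0.npz",p=p,d=d); print(n,camera_params(n))
print(camera_params("wrist"))
E
```

```text
{'t': np.float64(0.0), 'qpos': array([ 6.9455e+01,  6.6750e+00,  8.2635e+01, -1.0000e-03,  9.0758e+01,
       -2.1650e+00]), 'joint_velocities': array([-0.186,  0.1  , -0.101,  0.056, -0.008, -0.014]), 'tau': array([ 3.0000e-03, -7.2124e+01, -6.2262e+01,  7.8000e-02,  2.4000e-02,
       -0.0000e+00]), 'tcp_pos': array([0.213, 0.64 , 0.218]), 'eef_rot': array([-8.9998e+01,  6.8000e-02,  7.1620e+01]), 'force': array([-0.152,  0.217, -0.686]), 'moment': array([-0.017, -0.02 , -0.029]), 'opening': np.float64(0.093)}
top {'fx': 419.70040860673413, 'fy': 419.70040860673413, 'cx': 284.8357204540155, 'cy': 209.95102709894323, 'k1': -0.11966383351914435, 'xyz': array([ 0.39292413, -0.02050986,  1.06916661]), 'attitude': array([-1.70449279e+02, -1.51191372e-01, -9.04892538e+01])}
side {'fx': 391.95332811330536, 'fy': 391.95332811330536, 'cx': 278.1404297867834, 'cy': 206.8828569450504, 'k1': 0.013374316974537627, 'xyz': array([ 0.42194414, -0.74282747,  0.90883224]), 'attitude': array([-137.15772254,   -1.04575504,   -9.72089512])}
{'fx': 295.8332151724917, 'fy': 295.8332151724917, 'cx': 275.52463091376114, 'cy': 210.30056082253208, 'k1': -0.011866587352333778, 'mount': array([[ 9.99999825e-01,  5.98617904e-05, -5.88926675e-04,
         1.20094504e-05],
       [ 5.80407154e-04, -2.94752972e-01,  9.55573309e-01,
        -1.65671559e-01],
       [-1.16385558e-04, -9.55573483e-01, -2.94752955e-01,
         8.21416886e-02],
       [ 0.00000000e+00,  0.00000000e+00,  0.00000000e+00,
         1.00000000e+00]])}
```

View pics/top0.png

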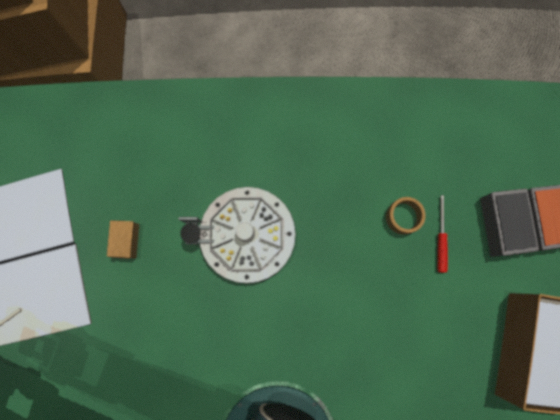

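View pics/side0.png

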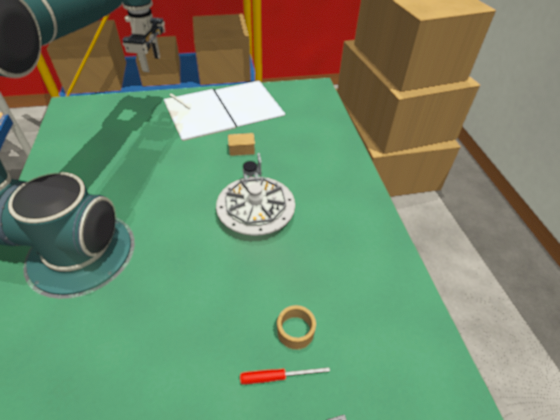

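The top view shows the index plate centred near (248,235), the cap at (191,233) and the push plate at (190,219), on its +x side. The carton is at (122,239), and the tape roll and screwdriver are far off to the right. The side view agrees, with the cap at about (250,168).

```bash
cat > h.py <<'E'
from station import *
import cv2,numpy as np
from scipy.spatial.transform import Rotation as Ro
def rays(c,px):
    K=np.array([[c['fx'],0,c['cx']],[0,c['fy'],c['cy']],[0,0,1]])
    u=cv2.undistortPoints(np.array(px,float).reshape(-1,1,2),K,np.array([c['k1'],0,0,0]))[:,0]
    return np.c_[u,np.ones(len(u))]
def pose(n,s=None):
    c=camera_params(n)
    if n=="wrist":
        R=Ro.from_euler('xyz',s['eef_rot'],degrees=True).as_matrix(); M=c['mount']
        return c,R@M[:3,:3],R@M[:3,3]+s['tcp_pos']
    return c,Ro.from_euler('xyz',c['attitude'],degrees=True).as_matrix(),c['xyz']
def plane(n,px,z,s=None):
    c,R,o=pose(n,s); d=rays(c,px)@R.T
    return o+d*((z-o[2])/d[:,2])[:,None]
def cloud(n,D,s=None):
    c,R,o=pose(n,s); v,u=np.mgrid[:420,:560]
    return (rays(c,np.c_[u.ravel(),v.ravel()])*D.reshape(-1,1))@R.T+o
E
python3 - <<'E'
from h import *
f=np.load("top0.npz"); p=f['p'].astype(int)
def blob(m,x0,y0,x1,y1):
    M=np.zeros(m.shape,np.uint8); M[y0:y1,x0:x1]=m[y0:y1,x0:x1]
    return max(cv2.findContours(M,0,cv2.CHAIN_APPROX_NONE)[0],key=cv2.contourArea)
g=(p[:,:,1]-p[:,:,0]<12)&(p.sum(2)>330)
c=blob(g,200,180,300,290)
w=plane("top",c[:,0],.046)[:,:2]
(cx,cy),ax,_=cv2.fitEllipse(w.astype(np.float32)); print("plate",cx,cy,ax)
k=(p.max(2)<60); c=blob(k,175,215,208,250); w=plane("top",c[:,0],.085)[:,:2]
print("cap",cv2.fitEllipse(w.astype(np.float32)))
m=cv2.resize(f['p'][200:270,170:305][:,:,::-1],None,fx=5,fy=5); cv2.imwrite("pics/t1.png",m)
C=cloud("top",f['d']).reshape(420,560,3)
for q in [(191,233),(190,219),(248,195),(122,239)]: print(q,C[q[1],q[0]])
E
```

```text
plate 0.5055053234100342 0.06937754154205322 (0.22993719577789307, 0.23393943905830383)
cap ((0.5082006454467773, 0.19992323219776154), (0.041657090187072754, 0.05516689270734787), 79.78973388671875)
(191, 233) [0.50504162 0.19859864 0.08373832]
(190, 219) [0.53510438 0.1965143  0.1076346 ]
(248, 195) [0.60313954 0.06652491 0.0478732 ]
(122, 239) [0.49488455 0.38064286 0.04735894]
```

View pics/t1.png

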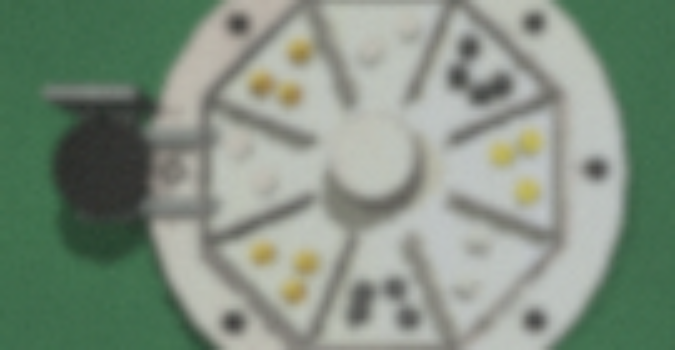

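```bash
python3 - <<'E'
from h import *
h=np.array([(237,23),(533,22),(596,170),(534,321),(232,322)])/5+[170-.4,200-.4]
w=plane("top",h,.046)[:,:2]
A=np.c_[2*w,np.ones(5)]; s=np.linalg.lstsq(A,(w**2).sum(1),rcond=None)[0]; c=s[:2]
print("c",c,"r",np.sqrt(s[2]+c@c)); print(np.degrees(np.arctan2(*(w-c).T[::-1])))
cap=plane("top",[np.array([101,167])/5+[169.6,199.6]],.085)[0,:2]-c
print("cap",cap+c,np.hypot(*cap),np.degrees(np.arctan2(cap[1],cap[0])))
e=plane("top",np.array([(45,103),(135,103)])/5+[169.6,199.6],.112)[:,:2];print("plate edge",e)
E
```

```text
c [0.50682476 0.0703286 ] r 0.10416216077964421
[  44.74200403  -45.15121044  -90.3340399  -135.22483315  135.07494197]
cap [0.50491306 0.20119563] 0.13088098756526298 90.83691609310146
plate edge [[0.53182937 0.22223283]
 [0.53154366 0.18000049]]
```

Request:
{"op": "carry_out", "data": {
  "plan": [0, 0, -0.9, 0.3, -0.8, 0.2, -1, 0, 0, -0.9, 0.5, -0.8, 0, -1, 0, 0, -0.9, 0.5, -0.8, 0, -1, 0, 0, -0.9, 0.6, -0.8, 0, -1, 0, 0, -0.9, 0.6, -0.8, 0, -1, 0, 0, -0.9, 0.6, -0.8, 0, -1, 0, 0, -0.9, 0.6, -0.8, 0, -1, 0, 0, -0.9, 0.6, -0.8, 0, -1, 0, 0, -0.9, 0.6, -0.8, 0, -1, 0, 0, -0.8, 0.6, -0.8, 0, -1],
  "squeeze": 10
}}

```text
t: 1.1
tcp_pos: [0.4886, 0.2387, 0.2286]
eef_rot: [-90.0, -0.0, 0.1]
force: [0.7, 0.4, 0.3]
opening: 0.0175
```

Request:
{"op": "carry_out", "data": {
  "plan": [0, 0, 0, 0.4, -0.73, 0, -1, 0, 0, 0, 0, 0, -0.7, -1, 0, 0, 0, 0, 0, -0.7, -1, 0, 0, 0, 0, 0, 0, -1, 0, 0, 0, 0, 0, 0, -1]
}}

```text
t: 1.6
tcp_pos: [0.5077, 0.2041, 0.1592]
eef_rot: [-90.0, 0.0, 0.4]
force: [0.0, -0.4, 1.5]
opening: 0.0005
```

```bash
python3 - <<'E'
from h import *
s=observe(); print(s['tcp_pos'],s['eef_rot'],s['opening'],s['force'])
p,d=get_image("wrist"); cv2.imwrite("pics/w1.png",p[:,:,::-1]); np.savez("w1.npz",p=p,d=d,tcp_pos=s['tcp_pos'],eef_rot=s['eef_rot'])
E
```

```text
[0.50772857 0.20414624 0.15924163] [-9.00120730e+01  3.92907339e-02  4.29494549e-01] 0.00046865952753291526 [ 0.03561497 -0.40376233  1.51756293]
```

View pics/w1.png

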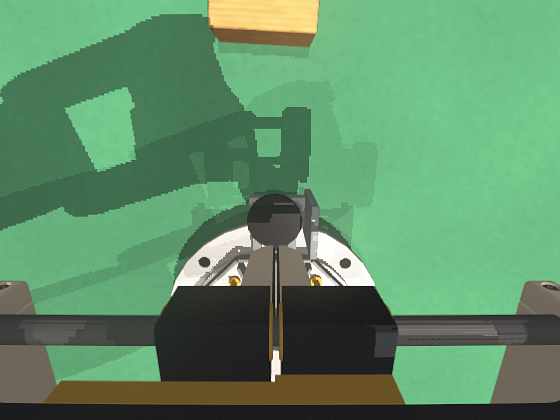

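The wrist view shows the cap at (275,221) and the push plate at (312,225). The shut fingertips are at about (250–302, 248).

```bash
python3 - <<'E'
from h import *
s=np.load("w1.npz"); C=cloud("wrist",s['d'],s).reshape(420,560,3); p=s['p'].astype(int)
m=(abs(C[:,:,2]-.085)<.003)&(p.max(2)<90)&(abs(C[:,:,0]-.506)<.04)&(C[:,:,1]>.16)
m=m&(C[:,:,1]<.24);v,u=np.nonzero(m); print("cap px",u.min(),u.max(),v.min(),v.max())
ct=max(cv2.findContours(m.astype(np.uint8),0,cv2.CHAIN_APPROX_NONE)[0],key=cv2.contourArea)
w=C[ct[:,0,1],ct[:,0,0]]; print("cap",cv2.minEnclosingCircle(w[:,:2].astype(np.float32)),w[:,2].mean())
q=C[(C[:,:,2]>.109)&(C[:,:,2]<.116)&(abs(C[:,:,0]-.54)<.02)&(C[:,:,1]>.16)]; print("plate top",len(q),q.min(0),q.max(0))
q=C[(C[:,:,2]>.155)&(C[:,:,2]<.17)&(abs(C[:,:,0]-.508)<.04)]; print("finger",len(q),q.min(0),q.max(0))
E
```

```text
cap px 247 314 195 246
cap ((0.506393313407898, 0.20190642774105072), 0.02402212843298912) 0.08428755282284138
plate top 426 [0.53464582 0.17973747 0.1090283 ] [0.54088468 0.2239367  0.11313936]
finger 289 [0.49389808 0.21098366 0.15761957] [0.52158655 0.21367729 0.16998926]
```

Request:
{"op": "carry_out", "data": {
  "plan": [0, 0, 0, 0.17, -0.04, -0.5, -1, 0, 0, 0, 0, 0, -0.5, -1, 0, 0, 0, 0, 0, -0.3, -1, 0, 0, 0, 0, 0, 0, -1, 0, 0, 0, 0, 0, 0, -1]
}}

```text
t: 2.15
tcp_pos: [0.5168, 0.2024, 0.0952]
eef_rot: [-90.0, -0.1, 0.4]
force: [0.0, 0.9, 0.7]
opening: 0.0006
```

Request:
{"op": "carry_out", "data": {
  "plan": [0, 0, 0, 0, 0, -0.1, -1, 0, 0, 0, 0, 0, -0.1, -1, 0, 0, 0, 0, 0, -0.1, -1, 0, 0, 0, 0, 0, -0.1, -1, 0, 0, 0, 0, 0, 0, -1, 0, 0, 0, 0, 0, 0, -1]
}}

```text
t: 2.75
tcp_pos: [0.5166, 0.2023, 0.074]
eef_rot: [-90.0, -0.0, 0.4]
force: [-0.9, 1.1, 6.9]
opening: 0.0007
```

Request:
{"op": "carry_out", "data": {
  "plan": [0, 0, 0, 0, 0, -0.03, -1, 0, 0, 0, 0, 0, 0, -1, 0, 0, 0, 0, 0, 0, -1]
}}

```text
t: 3.05
tcp_pos: [0.517, 0.2023, 0.0732]
eef_rot: [-90.0, -0.1, 0.4]
force: [0.2, 0.4, 9.4]
opening: 0.0002
```

Request:
{"op": "carry_out", "data": {
  "plan": [0, 0, 0, 0.03, 0, -0.01, -1, 0, 0, 0, 0.04, 0, 0, -1, 0, 0, 0, 0, 0, 0, -1]
}}

```text
t: 3.35
tcp_pos: [0.5209, 0.2022, 0.0731]
eef_rot: [-90.0, -0.1, 0.4]
force: [0.2, -1.1, 14.7]
opening: 0.0003
```

Request:
{"op": "carry_out", "data": {
  "plan": [0, 0, -0.25, 0.09, -0.01, 0, -1, 0, 0, -0.25, 0.09, -0.014, 0, -1, 0, 0, -0.25, 0.09, -0.018, 0, -1, 0, 0, -0.25, 0.09, -0.022, 0, -1, 0, 0, 0, 0, 0, 0, -1]
}}

```text
t: 3.85
tcp_pos: [0.5391, 0.1989, 0.0731]
eef_rot: [-90.0, -0.1, -7.7]
force: [1.1, -2.1, 15.0]
opening: 0.0006
```

Request:
{"op": "carry_out", "data": {
  "plan": [0, 0, -0.25, 0.09, -0.026, 0, -1, 0, 0, -0.25, 0.088, -0.028, 0, -1, 0, 0, -0.25, 0.087, -0.03, 0, -1, 0, 0, -0.25, 0.087, -0.032, 0, -1, 0, 0, 0, 0, 0, 0, -1]
}}

```text
t: 4.35
tcp_pos: [0.5568, 0.1931, 0.0732]
eef_rot: [-89.9, -0.1, -15.7]
force: [1.0, -0.2, 14.5]
opening: 0.0005
```

```bash
cat > look.py <<'E'
from h import *
import sys
n=sys.argv[1]
s=observe(); print(s['t'],s['tcp_pos'],s['eef_rot'],s['force'])
p,d=get_image("wrist"); cv2.imwrite(f"pics/{n}.png",p[:,:,::-1])
C=cloud("wrist",d,s).reshape(420,560,3)
q=C[(C[:,:,2]>.1095)&(C[:,:,2]<.1145)]; r=np.hypot(*(q[:,:2]-[.5066,.070]).T); q=q[(r>.105)&(r<.165)]
P=q[:,:2].astype(np.float32); R=cv2.minAreaRect(P); b=cv2.boxPoints(R); print("plate",len(q),R)
t=q[:,:2].mean(0)-[.5066,.070]; print("mid of plate top: r, carousel angle", np.hypot(*t),90-np.degrees(np.arctan2(t[1],t[0]))-np.degrees(np.arctan2(.031,.132)))
E
python3 look.py w2
```

```text
4.35 [0.55677546 0.1931363  0.0731764 ] [-89.91951302  -0.14150861 -15.67415897] [ 1.00678605 -0.19545234 14.50753706]
plate 766 ((0.5642473697662354, 0.20445087552070618), (0.017086071893572807, 0.04044664278626442), 73.00995635986328)
mid of plate top: r, carousel angle 0.14556960281597248 12.827291438692773
```

View pics/w2.png

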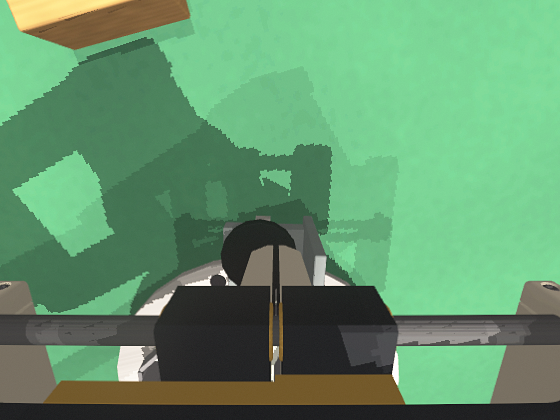

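The wrist view shows the carousel turning with the tool: the push plate at (320,255) stays square to the fingers. I'll carry on along the arc.

Request:
{"op": "carry_out", "data": {
  "plan": [0, 0, -0.25, 0.086, -0.036, 0, -1, 0, 0, -0.25, 0.084, -0.039, 0, -1, 0, 0, -0.25, 0.083, -0.042, 0, -1, 0, 0, -0.25, 0.081, -0.046, 0, -1, 0, 0, -0.25, 0.08, -0.048, 0, -1, 0, 0, -0.25, 0.078, -0.051, 0, -1, 0, 0, -0.25, 0.076, -0.053, 0, -1, 0, 0, -0.25, 0.074, -0.056, 0, -1, 0, 0, 0, 0, 0, 0, -1]
}}

```text
t: 5.3
tcp_pos: [0.5888, 0.1745, 0.0731]
eef_rot: [-89.9, -0.1, -31.7]
force: [0.9, 0.3, 14.0]
opening: 0.0007
```

```bash
sed -i 's/^q=C.*$/T=Ro.from_euler("xyz",s["eef_rot"],degrees=True).as_matrix(); L=(C-s["tcp_pos"])@T; q=C[(C[:,:,2]>.1095)\&(C[:,:,2]<.1145)\&(L[:,:,0]>.0125)\&(L[:,:,0]<.05)]; r=np.hypot(*(q[:,:2]-[.5066,.070]).T); q=q[(r>.105)\&(r<.165)]; print("plate in tool x",((q-s["tcp_pos"])@T)[:,0].min())/' look.py; python3 look.py w3
```

```text
5.3 [0.58883733 0.17452591 0.07313789] [-89.8807896   -0.11365715 -31.67641162] [ 0.91972799  0.27013585 14.03022453]
plate in tool x 0.012528232160502433
plate 455 ((0.6114292144775391, 0.17584259808063507), (0.016717607155442238, 0.011768638156354427), 55.62834548950195)
mid of plate top: r, carousel angle 0.14918841194887356 32.20555829920645
```

Request:
{"op": "carry_out", "data": {
  "plan": [0, 0, -0.25, 0.072, -0.058, 0, -1, 0, 0, -0.25, 0.07, -0.061, 0, -1, 0, 0, -0.25, 0.068, -0.063, 0, -1, 0, 0, 0, 0, 0, 0, -1, 0, 0, 0, 0, 0, 0.1, -1, 0, 0, 0, 0, 0, 0.1, -1, 0, 0, 0, 0, 0, 0.15, -1, 0, 0, 0, 0, 0, 0, -1, 0, 0, 0, 0, 0, 0, -1]
}}

```text
t: 6.25
tcp_pos: [0.598, 0.1654, 0.0891]
eef_rot: [-90.0, -0.0, -37.6]
force: [-0.6, -0.4, -0.3]
opening: 0.0007
```

```bash
cat >> look.py <<'E'
m=C[(abs(C[:,:,2]-.0795)<.009)&(p.max(2)<80)]; r=np.hypot(*(m[:,:2]-[.5066,.070]).T); m=m[(r>.106)&(r<.16)]
print("dark cap z median",len(m),np.median(m[:,2]) if len(m) else 0, cv2.minEnclosingCircle(m[:,:2].astype(np.float32)) if len(m) else 0)
E
python3 look.py w4
```

```text
6.25 [0.59799797 0.16540301 0.08910657] [-9.00015641e+01 -1.13279950e-03 -3.75796393e+01] [-0.62098797 -0.4259245  -0.32968143]
plate in tool x 0.012501480272810676
plate 532 ((0.6181372404098511, 0.1609620898962021), (0.026865709573030472, 0.012339767999947071), 51.30229187011719)
mid of plate top: r, carousel angle 0.14522146880702105 38.5565088006885
dark cap z median 2565 0.07581630406032716 ((0.5990577936172485, 0.1701873391866684), 0.03179200366139412)
```

View pics/w4.png

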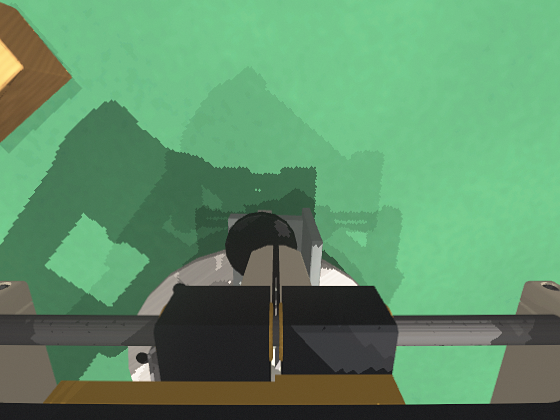

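The cap is at z≈0.0758, so the pin is riding under the plate (about 0.0095 pressed), and the fingertip is clear above it at about 38°. Next I'll push on the plate alone in small steps.

Request:
{"op": "carry_out", "data": {
  "plan": [0, 0, -0.125, 0.033, -0.033, 0, -1, 0, 0, -0.125, 0.033, -0.033, 0, -1, 0, 0, -0.125, 0.032, -0.034, 0, -1, 0, 0, -0.125, 0.032, -0.034, 0, -1, 0, 0, -0.125, 0.031, -0.035, 0, -1, 0, 0, 0, 0, 0, 0, -1]
}}

```text
t: 6.9
tcp_pos: [0.6064, 0.1566, 0.0892]
eef_rot: [-90.0, -0.0, -42.7]
force: [-0.6, 0.2, 0.2]
opening: 0.0008
```

```bash
python3 look.py w5
```

```text
6.9 [0.60642744 0.15659883 0.08920494] [-8.99957939e+01 -2.03554250e-02 -4.26523396e+01] [-0.56267948  0.17366228  0.19804909]
plate in tool x 0.012559262968448672
plate 515 ((0.6257115006446838, 0.15059548616409302), (0.02748700976371765, 0.011423560790717602), 44.95919418334961)
mid of plate top: r, carousel angle 0.14562760459288548 43.41814656431651
dark cap z median 2585 0.08463170303326958 ((0.6072769165039062, 0.16249233484268188), 0.031816039234399796)
```

The cap has snapped up to z≈0.0846, so the pin is in the hole. Now I'll back the finger off the plate, lift away and check.

Request:
{"op": "carry_out", "data": {
  "plan": [0, 0, 0, -0.05, 0.05, 0, -1, 0, 0, 0, -0.03, 0.03, 0.05, -1, 0, 0, 0, 0, 0, 0.3, -1, 0, 0, 0, 0, 0, 0.6, -1, 0, 0, 0, 0, 0, 0.8, -1, 0, 0, 0, 0, 0.3, 0.8, -1, 0, 0, 0, -0.5, 0.9, 0.4, -1, 0, 0, 0, -0.5, 0.9, 0, -1, 0, 0, 0, -0.5, 0.9, 0, -1, 0, 0, 0, -0.5, 0.9, 0, -1]
}}

```text
t: 7.95
tcp_pos: [0.5054, 0.3493, 0.2365]
eef_rot: [-89.9, -0.0, -42.6]
force: [-0.0, 0.4, 0.2]
opening: 0.0003
```

Request:
{"op": "carry_out", "data": {
  "plan": [0, 0, 0, -0.5, 0.9, 0, -1, 0, 0, 0, -0.5, 0.9, 0, -1, 0, 0, 0, -0.5, 0.9, 0, -1, 0, 0, 0, 0, 0, 0, -1, 0, 0, 0, 0, 0, 0, -1]
}}

```text
t: 8.45
tcp_pos: [0.4331, 0.4798, 0.2357]
eef_rot: [-90.0, -0.0, -42.5]
force: [0.2, -0.8, -0.5]
opening: 0.001
```

```bash
python3 - <<'E'
from h import *
p,d=get_image("top"); cv2.imwrite("pics/t2.png",cv2.resize(p[150:310,60:460][:,:,::-1],None,fx=2,fy=2,interpolation=2))
C=cloud("top",d).reshape(420,560,3); r=np.hypot(C[:,:,0]-.5066,C[:,:,1]-.07)
c0=np.load("top0.npz"); C0=cloud("top",c0['d']).reshape(420,560,3)
for im,X in((c0['p'],C0),(p,C)):
    r=np.hypot(X[:,:,0]-.5066,X[:,:,1]-.07); m=((im.max(2)<65)&(r>.118)&(r<.16)&(X[:,:,2]>.06)&(X[:,:,2]<.1)).astype(np.uint8)
    k=max(cv2.findContours(m,0,cv2.CHAIN_APPROX_NONE)[0],key=cv2.contourArea); k=cv2.moments(k); u=[k['m10']/k['m00'],k['m01']/k['m00']]
    w=plane("top",[u],.085)[0,:2]-[.5066,.07]; print("cap",u,np.hypot(*w),90-np.degrees(np.arctan2(w[1],w[0])),"z",np.median(X[:,:,2][m>0]))
s=observe(); print(s['t'],s['tcp_pos'],s['force'])
E
```

```text
cap [188.95908786049628, 232.27565392354126] 0.13325874319416428 0.021819734410655656 z 0.08480290134476498
cap [205.87305295950154, 193.70171339563862] 0.13287392787602015 44.4298715268482 z 0.08463392556732519
8.5 [0.43375185 0.47891355 0.23564305] [1.29699356 0.92155885 0.71298649]
```

View pics/t2.png

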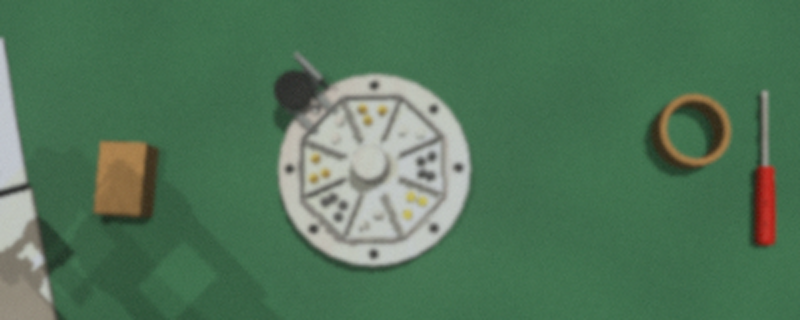

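The final top view shows the cap and plate one hole clockwise, at crop pixel (295,90). The jar is standing in the middle at (370,163), and the carton, roll and screwdriver are where they were. The cap is at 44.4° and z≈0.0846, so it's fully up and locked within the play.

```bash
python3 -c "
from station import *
print(sign_off())"
```

```text
the job is handed in; nothing more can be done
None
```

The carousel is one hole further clockwise and locked, and I handed the job in at about 8.5 s of the 42 s allowed.

With the closed fingertips I pressed the cap fully down and turned the carousel clockwise to about 38°. I then lifted off the cap and pushed on the plate alone until the pin snapped into the next hole. After that I backed off the plate and moved the arm up and away.

**Last checks, all in agreement:**
- **Carousel:** the cap turned from 0.0° to 44.4°, against 45° for the next hole and within the lock's play of about 1.1°.
- **Plunger:** the cap top measured about 84.6 mm above the bench, against 84.8 mm in the first picture. It is fully up.
- **Surroundings:** the jar is standing in the middle, and the carton, tape roll and screwdriver look unmoved, judged by eye in the top picture.
- **Robot:** it is well clear of everything. The largest force reading was about 15 N, while pressing the cap; the final reading was about 1–2 N, close to the sensor's noise.

No check failed.

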